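# Latch open the spring keeper over the silver bracelet

### The arm

A 6-joint arm with a two-finger parallel gripper is mounted at the origin on a cart in front of the work surface, level with it; the furniture and walls round the work are solid. World frame = base frame: x ahead of the robot, y to its left, z up, the work surface at z = 0. Lengths are in m, angles in degrees, forces in N, time in s.
With the tool pointing down it reaches from about 0.35 to 0.875 m from the base axis. Payload 4.2 kg.
Tool frame: the origin (TCP) lies on the centre line of the jaws, within the pads' length; the fingertips stand tip_reach ahead of it and the grasp point (between the pads) is the TCP (tip_reach is the distance from the TCP to the fingertips, in m); z points along the fingers, y is the line along which they close (so a half turn about z gives the same grasp; the last joint's range is limited). The gripper opens to 87 mm and grips with 3 to 60 N. Pads are 19 mm wide; open, the fingers measure 117 mm over their backs; the gripper's body (75 mm by 190 mm) begins 51 mm behind the grasp point.
Start: joints at [87.525, 22.042, 0.453, 0, -68.411, -14.817], TCP at [0.186, 0.597, 0.242] pointing down, gripper open.
Joint ranges: [-179.83, 179.83], [-69.29, 118.12], [-61.27, 80.66], [-181.25, 117.63], [-171.15, -9.14], [-177.46, 177.46]. Speed limits (degrees/s): [159.86, 159.86, 180, 180, 180, 180].

### API

Orientations are given as a 3x3 rotation matrix whose columns are the frame's x, y, z axes.
In Python, from station import sense, capture, finish_job, tip_reach gives the robot as it stands.
- The arm moves only by the tool arm_command, never from a script. Its argument "deltas" is a list of rows, each a list of 7 numbers: the turn, a rotation vector about the tool's x, y, z in rad, then the shift along the tool's x, y, z in cm, then the closure, from -1 (fully open) to 1 (shut), so that 0 is half open. In form: [[rx, ry, rz, dx, dy, dz, hand], ...]. A call has 1 to 8 rows; each row is the pose to reach, as a shift and turn from the pose commanded when the call began, along the tool's axes at that moment; what a row does not reach only later rows make up. A row lasts 1/12 s, in which the tool goes at most 41.7 mm and 7.16 degrees, less where a joint would pass 70% of its speed; a pose out of reach is approached as far as the arm can. A call with a gripper value outside its range is refused whole. The fingers move at their own pace and stop on an object; the grip force is fixed at half the most. Time passes only in rows, so rows that repeat a pose let the fingers close. It gives the time, the measured TCP pose, the force, the opening and the grip force at its end, in the units of the state.
- sense(): the state, without advancing time (a new reading comes with each control period).
- capture(name): name is "scene" or "top"; returns a dict with "pixels" (384x512x3 uint8, blue, green, red), "fovy" (degrees; the focal length in pixels is half the picture's height over the tangent of half this angle, whatever the lens; pixels are square), "cx", "cy" (the principal point, pixels), "rvec" (rotation vector, rad) and "tvec" (3), from world to camera coordinates, as OpenCV has them. Camera axes: x right, y down, z forward; pixel columns grow to the right and rows downward; lengths in m; the calibration is good to about 2 mm. A picture is of the moment at which its call begins. There is no depth.
- finish_job(): hands the job in; it is judged then, once.
The state is a dict: "time_s": time; "joints": joint angles; "joint_velocities": joint speeds; "effort": joint torques, N m; "tcp_pos": TCP position; "ee_rot": TCP orientation; "wrist_force": force on the tool from outside, world axes, zero at the start; "moment": the same for the moment, N m; "gripper_width": opening from 0.0 (shut) to 1.0 (fully open); "gripper_force": force on a finger pad.
Only numpy, scipy, OpenCV 4.12 (cv2) and the standard library are available. Lean on these libraries where they do the work, as an engineer would, in place of code of your own. Each camera call takes 0.05 s, during which the arm holds its last target. There are 200 camera calls.

### The job

On the two blue fixtures a sprung steel keeper arm locks a bracelet on its post. On the fixture with the silver bracelet, swing the arm by its red knob against its spring until the knob stands over the gap in the curved rail, hold it there, push the knob fully down into the gap and let go, so that the arm stays latched open by itself. Leave the keeper of the brown leather bracelet shut.

Things in the scene. Friction and masses are not known exactly. Their poses are not given: they have to be found in the camera images.
- silver_keeper (a joint): Angle (rad) of the steel keeper arm of the silver bracelet: 0 shut, growing as it swings clockwise seen from above, to a stop at 1.32. A torsion spring always returns it to 0 (about 1 N at the knob when shut, 3.5 N at the gap). The gap takes the knob's pin at any angle from 1.04 to 1.19, best 1.11; elsewhere the rail blocks it. Latched and let go, it rests against the gap's edge at about 1.03.
- silver_plunger (a joint): How far (m) that arm's red knob has been pushed down: 0 up, 0.018 fully down. Stiff slide: about 2 N plus slow drag, stays where it is left and does not drop by itself; it goes down only over the gap.
- silver_knob (a point): Centre of the red knob at that arm's end, an upright cylinder 22 mm in diameter, 40 mm tall, its centre 94 mm above the table while up, 76 mm when pushed down; free to grasp from above on any side. A 10 mm steel pin under it ends just above the curved rail. The knob turns with the arm and circles the hinge at a radius of 115 mm.
- silver_hinge (a point): Point on the upright hinge axis of that arm, 50 mm above the table; x axis along the arm, away from the knob, turning with it. The fixture is screwed down: blue base 175 x 175 x 10 mm; rail top 40 mm, arm top 54 mm (hinge cap 60 mm) above the table.
- silver_cuff: The silver bracelet, an open plain metal cuff 53 x 59 x 10 mm fixed round its wooden post on the fixture, under the arm, 55 mm from the hinge; origin at the centre of its underside.
- leather_keeper (a joint): Angle (rad) of the keeper arm on the other, otherwise identical fixture, which holds the brown leather bracelet. 0 is shut. To be left alone.

How it is judged (in metres and radians):
At the end, for the whole second after the job is handed in: The keeper arm of the silver bracelet stands still, latched open (more than 0.95 rad) with its knob at least 11 mm down in the gap, and the keeper of the leather bracelet is shut (under 0.1 rad) (value of joint silver_keeper above 0.95 rad and value of joint silver_plunger above 0.011 m and not (velocity of joint silver_keeper above 0.05 rad/s) and not (velocity of joint silver_keeper below -0.05 rad/s) and value of joint leather_keeper below 0.1 rad); the robot touches nothing.
It fails at once if the keeper of the leather bracelet is swung open (more than 0.2 rad) (value of joint leather_keeper above 0.2 rad).
It also fails if it takes over 35 s, if anything falls off the work surface, if the arm or the gripper's body presses on something with over 40 N, if the wrist force passes 120 N, or if a joint passes its speed limit or range.

## Working session

There is one attempt and no reset: what is moved stays moved. The work goes in short steps, Python scripts to look and compute and a tool call to move; the robot and the scene stay as the last step left them, time stands still between calls to the robot, and variables do not carry over. Pictures are saved under pics/ and viewed, at most 10 in all, crops included, and the job is handed in when it is done.

Besides the shell and the picture viewer there is one more tool, called after ">>>" as name(argument=value, ...), one argument or row to a line, values as JSON. arm_command: Moves the arm, as the interface text tells. Its arguments: {"type":"object","properties":{"deltas":{"type":"array"}},"required":["deltas"]}

```bash
mkdir -p pics; cat > h.py <<'E'
import numpy as np, cv2
from station import sense, capture, finish_job, tip_reach
def K(c):
    f=c["pixels"].shape[0]/2/np.tan(np.radians(c["fovy"])/2)
    return np.array([[f,0,c["cx"]],[0,f,c["cy"]],[0,0,1]])
def ray(c,u,v,z):
    R=cv2.Rodrigues(np.array(c["rvec"],float))[0]; t=np.array(c["tvec"],float).ravel()
    o=-R.T@t; d=R.T@np.linalg.solve(K(c),[u,v,1.]); return o+d*(z-o[2])/d[2]
def proj(c,p):
    return cv2.projectPoints(np.array([p],float),np.array(c["rvec"],float),np.array(c["tvec"],float),K(c),None)[0].ravel()
def red(c):
    h=cv2.cvtColor(np.array(c["pixels"]),cv2.COLOR_BGR2HSV)
    m=(((h[...,0]<8)|(h[...,0]>172))&(h[...,1]>150)&(h[...,2]>60)).astype(np.uint8)
    n,l,s,ce=cv2.connectedComponentsWithStats(m)
    return [(s[i].tolist(),ce[i].round(1).tolist()) for i in range(1,n) if s[i][4]>15]
E
python3 - <<'E'
from h import *
for n in("scene","top"):
    c=capture(n); cv2.imwrite(f"pics/{n}0.png",c["pixels"])
    R=cv2.Rodrigues(np.array(c["rvec"],float))[0]; print(n,c["fovy"],(-R.T@np.array(c["tvec"]).ravel()).round(3))
    for s,ce in red(c): print(s,ce,ray(c,*ce,.094).round(3))
s=sense(); print(s,tip_reach)
E
```

```text
scene 49.80239071009707 [0.267 0.636 0.536]
[152, 25, 3, 8, 16] [153.3, 27.6] [ 2.263 -2.07   0.094]
[0, 161, 97, 71, 1276] [46.5, 196.9] [0.976 0.112 0.094]
[309, 170, 10, 17, 138] [313.2, 177.7] [ 0.481 -0.201  0.094]
[134, 220, 19, 18, 236] [143.2, 228.4] [0.715 0.128 0.094]
[245, 264, 13, 25, 277] [250.9, 275.4] [0.476 0.168 0.094]
top 55.995324062734205 [ 0.497 -0.044  0.945]
[0, 0, 28, 34, 637] [11.3, 14.7] [1.023 0.556 0.094]
[161, 0, 140, 11, 644] [242.8, 2.3] [ 1.068 -0.017  0.094]
[0, 30, 26, 38, 550] [11.3, 50.9] [0.929 0.548 0.094]
[215, 113, 16, 11, 76] [222.5, 118.3] [0.767 0.028 0.094]
[0, 190, 35, 93, 2802] [15.4, 233.6] [0.485 0.502 0.094]
[310, 234, 10, 10, 76] [314.8, 238.7] [ 0.481 -0.194  0.094]
[152, 236, 10, 9, 69] [156.2, 239.6] [0.475 0.176 0.094]
{'time_s': 0.1, 'joints': array([ 8.75257153e+01,  2.20850849e+01,  3.88207168e-01, -2.36480311e-02,
       -6.84111329e+01, -1.48155942e+01]), 'joint_velocities': array([-0.03603218, -0.12439349,  0.14649897,  0.09710983,  0.11088084,
        0.07647105]), 'effort': array([ 2.26373950e-04, -3.91686773e+01,  1.87936342e+01,  4.23184901e+00,
        1.34948292e-02, -7.00815372e-05]), 'tcp_pos': array([0.18560498, 0.59628633, 0.24059076]), 'ee_rot': array([[ 9.54768087e-01, -2.97351111e-01, -4.64806023e-04],
       [-2.97351454e-01, -9.54766269e-01, -1.86678463e-03],
       [ 1.11309372e-04,  1.92055714e-03, -9.99998150e-01]]), 'wrist_force': array([-0.45834014,  0.42007014,  0.39629465]), 'moment': array([0.02264524, 0.02563651, 0.0168712 ]), 'gripper_force': 0.0, 'gripper_width': 0.9997392095654734} 0.019
```

View pics/scene0.png

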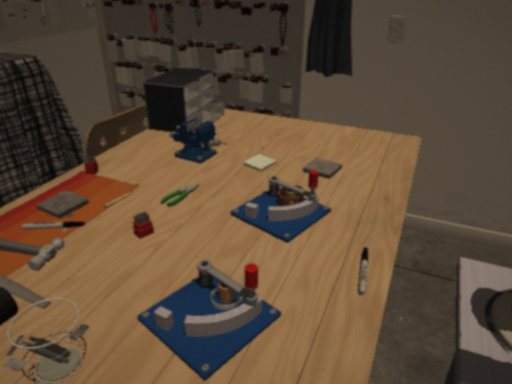

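View pics/top0.png

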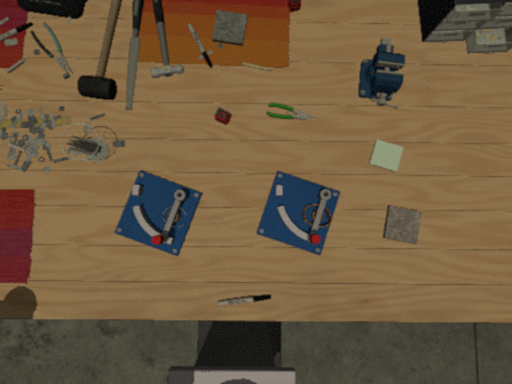

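Scene view: two fixtures with red knobs at (251,275) and (313,178). In the top view the knobs are at (156,240) and (315,239), and their hinges at about (180,194) and (325,194). Next I enlarge both to tell the silver cuff from the leather one.

```bash
python3 - <<'E'
import cv2,numpy as np
a=cv2.imread("pics/top0.png");s=cv2.imread("pics/scene0.png")
r=lambda i,x,y:np.clip(cv2.resize(i[y:y+100,x:x+130],(390,300),interpolation=cv2.INTER_CUBIC)*1.6,0,255).astype(np.uint8)
cv2.imwrite("pics/crop0.png",np.vstack([np.hstack([r(a,95,165),r(a,240,165)]),np.hstack([r(s,145,255),r(s,220,160)])]))
E
```

```text
(no output)
```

View pics/crop0.png

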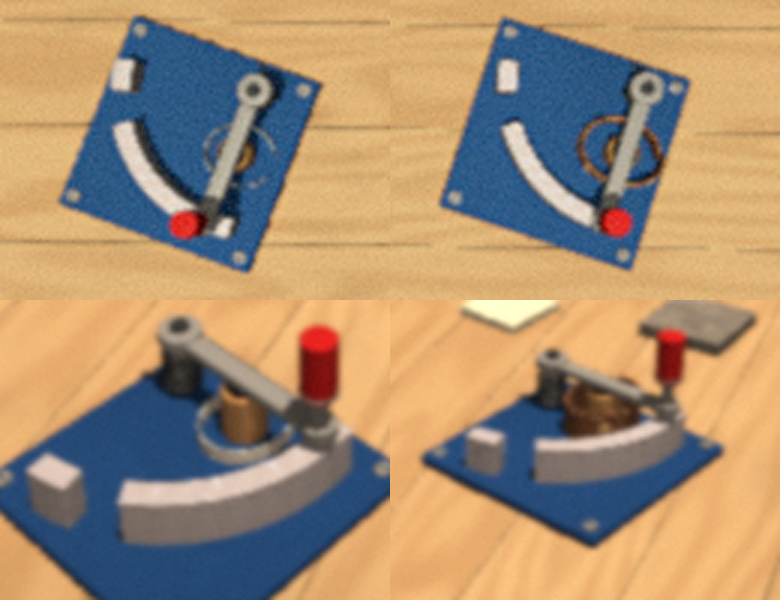

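Crops: silver cuff is on the left fixture (top view hinge cap at about (180,195), knob (156,240)). Leather is the right one. The gap lies between the rail's end and the white block at about (137,190). Now I triangulate.

```bash
cat >> h.py <<'E'
def tri(c1,p1,c2,p2):
    P=[K(c)@np.hstack([cv2.Rodrigues(np.array(c["rvec"],float))[0],np.array(c["tvec"],float).reshape(3,1)]) for c in(c1,c2)]
    X=cv2.triangulatePoints(P[0],P[1],np.array(p1,float).reshape(2,1),np.array(p2,float).reshape(2,1)).ravel(); return X[:3]/X[3]
E
python3 - <<'E'
from h import *
T=capture("top");S=capture("scene")
def hole(c,x,y,r):  # grey hinge cap: low saturation, bright, near guess
    h=cv2.cvtColor(np.array(c["pixels"]),cv2.COLOR_BGR2GRAY)[y-r:y+r,x-r:x+r]
    b=cv2.GaussianBlur(h,(3,3),0); i=np.unravel_index(b[r-3:r+4,r-3:r+4].argmin(),(7,7))
    return (x-3+i[1],y-3+i[0])
ht,hs=hole(T,180,195,8),hole(S,205,264,8)
H=tri(T,ht,S,hs); print("hinge px",ht,hs,H.round(4),"at .06:",ray(T,*ht,.06).round(4),ray(S,*hs,.06).round(4))
kt,ks=(156.2,239.6),(250.9,275.4)
k=tri(T,kt,S,ks);print("knob",k.round(4),"S@.094",ray(S,*ks,.094).round(4),"T@.11",ray(T,*kt,.11).round(4),"T@.10",ray(T,*kt,.10).round(4))
h=cv2.cvtColor(np.array(T["pixels"]),cv2.COLOR_BGR2HSV)
m=((h[...,0]>98)&(h[...,0]<125)&(h[...,1]>120)).astype(np.uint8)
m[:, :100]=0;m[:,215:]=0;m[:160]=0
ct=max(cv2.findContours(m,0,2)[0],key=cv2.contourArea); q=cv2.boxPoints(cv2.minAreaRect(cv2.convexHull(ct)))
W=np.array([ray(T,u,v,.01) for u,v in q]);print(W.round(3),np.linalg.norm(W-np.roll(W,1,0),axis=1).round(3),W.mean(0).round(4))
# gap block and rail end
g=((h[...,1]<70)&(h[...,2]>110)).astype(np.uint8)
g[:, :120]=0;g[:,180:]=0;g[:165]=0;g[260:]=0
for cc in cv2.findContours(g,0,2)[0]:
    if cv2.contourArea(cc)>15:
        q=cv2.boxPoints(cv2.minAreaRect(cc)); print("rail piece",[ray(T,u,v,.04)[:2].round(3).tolist() for u,v in q])
E
```

```text
hinge px (np.int64(179), np.int64(195)) (np.int64(204), np.int64(263)) [0.5831 0.1338 0.0589] at .06: [0.5828 0.1335 0.06  ] [0.5825 0.135  0.06  ]
knob [0.4737 0.1742 0.0997] S@.094 [0.4757 0.1679 0.094 ] T@.11 [0.475 0.172 0.11 ] T@.10 [0.4747 0.1745 0.1   ]
[[0.49  0.303 0.01 ]
 [0.653 0.25  0.01 ]
 [0.594 0.087 0.01 ]
 [0.433 0.142 0.01 ]] [0.17  0.171 0.174 0.17 ] [0.5427 0.1957 0.01  ]
rail piece [[0.546, 0.259], [0.559, 0.242], [0.489, 0.186], [0.475, 0.203]]
rail piece [[0.501, 0.17], [0.571, 0.146], [0.568, 0.138], [0.498, 0.162]]
rail piece [[0.609, 0.256], [0.609, 0.241], [0.586, 0.24], [0.586, 0.255]]
```

Hinge is at about (0.583, 0.134, z 0.059) and the knob at (0.475, 0.171). The radius comes out at 114 mm against 115 given, and the shut arm direction is about 161.5°, in line with the base edge. The tool's y axis is already tangential to the arm. At 1.11 rad the knob should be at about (0.567, 0.248), which matches the measured gap. Moving above the knob.

>>> arm_command(
  deltas=[
    [0, 0, 0, 40.3, 32.1, 4, -1],
    [0, 0, 0, 40.3, 32.1, 4, -1],
    [0, 0, 0, 40.3, 32.1, 4, -1],
    [0, 0, 0, 40.3, 32.1, 4, -1],
    [0, 0, 0, 40.3, 32.1, 4, -1],
    [0, 0, 0, 40.3, 32.1, 4, -1],
    [0, 0, 0, 40.3, 32.1, 4, -1],
    [0, 0, 0, 40.3, 32.1, 4, -1],
  ],
)

```text
time_s: 0.87
tcp_pos: [0.373, 0.3199, 0.2158]
ee_rot: [[0.955, -0.297, 0.0], [-0.297, -0.955, 0.0], [0.0, -0.0, -1.0]]
wrist_force: [1.5, 1.0, -0.2]
gripper_width: 0.998
gripper_force: 0.0
```

>>> arm_command(
  deltas=[
    [0, 0, 0, 14.3, 11.3, 1.5, -1],
    [0, 0, 0, 14.3, 11.3, 1.5, -1],
    [0, 0, 0, 14.3, 11.3, 1.5, -1],
    [0, 0, 0, 14.3, 11.3, 1.5, -1],
    [0, 0, 0, 14.3, 11.3, 1.5, -1],
    [0, 0, 0, 14.3, 11.3, 1.5, -1],
    [0, 0, 0, 14.3, 11.3, 1.5, -1],
    [0, 0, 0, 14.3, 11.3, 1.5, -1],
  ],
)

```text
time_s: 1.53
tcp_pos: [0.4751, 0.1718, 0.2008]
ee_rot: [[0.955, -0.297, -0.0], [-0.297, -0.955, 0.0], [-0.0, -0.0, -1.0]]
wrist_force: [-0.2, 0.1, -0.3]
gripper_width: 0.998
gripper_force: 0.0
```

```bash
python3 - <<'E'
from h import *
s=sense();print(s["tcp_pos"],s["joints"].round(1))
for n in("scene","top"):
    c=capture(n); cv2.imwrite(f"pics/{n}1.png",c["pixels"])
    for r in red(c): print(n,r) if r[0][1]>90 else 0
E
```

```text
[0.47509936 0.17176078 0.20076834] [ 38.3  12.5 -19.6  -0.  -57.9  34.4]
scene ([0, 161, 97, 71, 1276], [47.3, 196.3])
scene ([308, 170, 11, 17, 141], [313.1, 177.5])
scene ([134, 220, 19, 18, 241], [143.0, 228.5])
scene ([245, 264, 14, 25, 299], [251.0, 275.7])
top ([215, 113, 16, 11, 81], [223.0, 118.2])
top ([0, 190, 35, 71, 1684], [14.1, 216.5])
top ([310, 234, 10, 10, 78], [314.7, 238.6])
top ([152, 239, 9, 6, 41], [155.9, 241.5])
```

Position is within 1 mm of the target. Lowering around the knob.

>>> arm_command(
  deltas=[
    [0, 0, 0, 0, 0, 3, -1],
    [0, 0, 0, 0, 0, 6, -1],
    [0, 0, 0, 0, 0, 8.5, -1],
    [0, 0, 0, 0, 0, 10, -1],
    [0, 0, 0, 0, 0, 10, -1],
    [0, 0, 0, 0, 0, 10, -1],
  ],
)

```text
time_s: 2.13
tcp_pos: [0.475, 0.1722, 0.1006]
ee_rot: [[0.955, -0.295, -0.001], [-0.295, -0.955, -0.001], [-0.0, 0.001, -1.0]]
wrist_force: [0.3, 0.9, 0.4]
gripper_width: 1.0
gripper_force: 0.0
```

```bash
python3 - <<'E'
from h import *
a=[np.clip(cv2.resize(np.array(capture(n)["pixels"])[y:y+150,x:x+200],(400,300),interpolation=cv2.INTER_CUBIC)*1.5,0,255).astype(np.uint8) for n,x,y in(("scene",145,190),("top",75,150))]
cv2.imwrite("pics/low.png",np.hstack(a))
E
```

```text
(no output)
```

View pics/low.png

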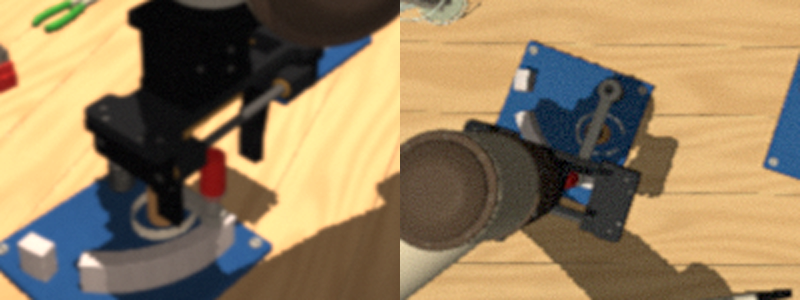

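The left pane shows the red knob at (212,172) standing between the two fingers at (168,195) and (250,145). Closing.

>>> arm_command(
  deltas=[
    [0, 0, 0, 0, 0, 0, 1],
    [0, 0, 0, 0, 0, 0, 1],
    [0, 0, 0, 0, 0, 0, 1],
    [0, 0, 0, 0, 0, 0, 1],
    [0, 0, 0, 0, 0, 0, 1],
    [0, 0, 0, 0, 0, 0, 1],
    [0, 0, 0, 0, 0, 0, 1],
    [0, 0, 0, 0, 0, 0, 1],
  ],
)

```text
time_s: 2.9
tcp_pos: [0.4753, 0.1713, 0.1007]
ee_rot: [[0.955, -0.297, -0.0], [-0.297, -0.955, -0.0], [-0.0, 0.0, -1.0]]
wrist_force: [0.8, 0.4, -1.0]
gripper_width: 0.477
gripper_force: 0.0
```

>>> arm_command(
  deltas=[
    [0, 0, 0, 0, 0, 0, 1],
    [0, 0, 0, 0, 0, 0, 1],
    [0, 0, 0, 0, 0, 0, 1],
    [0, 0, 0, 0, 0, 0, 1],
    [0, 0, 0, 0, 0, 0, 1],
    [0, 0, 0, 0, 0, 0, 1],
    [0, 0, 0, 0, 0, 0, 1],
    [0, 0, 0, 0, 0, 0, 1],
  ],
)

```text
time_s: 3.57
tcp_pos: [0.4755, 0.1717, 0.1007]
ee_rot: [[0.955, -0.297, 0.0], [-0.297, -0.955, 0.0], [0.0, -0.001, -1.0]]
wrist_force: [-0.6, 2.4, -1.0]
gripper_width: 0.241
gripper_force: 30.0
```

```bash
python3 - <<'E'
from h import *
s=sense();p=s["tcp_pos"];R=s["ee_rot"];print(p,s["gripper_width"],s["gripper_force"],s["wrist_force"])
H=np.array([.583,.134]);r=p[:2]-H;print("r",np.hypot(*r),np.degrees(np.arctan2(r[1],r[0])))
for a in np.arange(.111,1.2,.111):
    c,q=np.cos(-a),np.sin(-a);n=H+np.array([[c,-q],[q,c]])@r
    d=R.T@np.r_[n-p[:2],0]*100;print(a.round(3),d.round(2),n.round(4))
E
```

```text
[0.47545063 0.17169899 0.10074293] 0.24101033205311584 30.000106673687696 [-0.64769649  2.36848932 -1.02258288]
r 0.11396526595101879 160.68304293626684
0.111 [ 0.11 -1.26  0.  ] [0.4803 0.1834]
0.222 [ 0.37 -2.5   0.  ] [0.4864 0.1945]
0.333 [ 0.76 -3.7   0.  ] [0.4937 0.2048]
0.444 [ 1.28 -4.85  0.  ] [0.5021 0.2142]
0.555 [ 1.92 -5.94  0.  ] [0.5115 0.2227]
0.666 [ 2.68 -6.95  0.  ] [0.5217 0.2301]
0.777 [ 3.55 -7.87  0.01] [0.5327 0.2363]
0.888 [ 4.52 -8.69  0.01] [0.5444 0.2412]
0.999 [ 5.57 -9.39  0.01] [0.5565 0.2448]
1.11 [ 6.69 -9.98  0.01] [0.5689 0.2471]
```

Gripped (21 mm opening, 30 N). Swinging along the arc in two calls.

>>> arm_command(
  deltas=[
    [0, 0, 0.056, 0.04, -0.63, 0, 1],
    [0, 0, 0.111, 0.11, -1.26, 0, 1],
    [0, 0, 0.167, 0.23, -1.88, 0, 1],
    [0, 0, 0.222, 0.37, -2.5, 0, 1],
    [0, 0, 0.333, 0.76, -3.7, 0, 1],
    [0, 0, 0.444, 1.28, -4.85, 0, 1],
    [0, 0, 0.555, 1.92, -5.94, 0, 1],
    [0, 0, 0.555, 1.92, -5.94, 0, 1],
  ],
)

```text
time_s: 4.23
tcp_pos: [0.5117, 0.223, 0.1005]
ee_rot: [[0.654, -0.757, -0.001], [-0.757, -0.654, -0.001], [0.0, 0.002, -1.0]]
wrist_force: [-2.5, 0.4, 1.9]
gripper_width: 0.243
gripper_force: 30.0
```

```bash
python3 - <<'E'
from h import *
s=sense();print(s["tcp_pos"],s["gripper_width"],s["wrist_force"],s["joints"].round(1))
p=np.array([.5115,.2227]);H=np.array([.583,.134]);r=p-H
th=-np.arctan2(.297,.955)-.555
R=np.array([[np.cos(th),np.sin(th)],[np.sin(th),-np.cos(th)]])
for a in [.111,.222,.333,.444,.5,.555,.6,.65]:
    c,q=np.cos(-a),np.sin(-a);n=H+np.array([[c,-q],[q,c]])@r
    print(a,(R.T@(n-p)*100).round(2),n.round(4))
E
```

```text
[0.51170664 0.22304256 0.10045693] 0.24330108203850576 [-2.47592904  0.36345921  1.89560289] [ 40.2  23.8 -19.5   0.  -46.8   0.6]
0.111 [ 0.12 -1.26] [0.5218 0.2301]
0.222 [ 0.37 -2.5 ] [0.5328 0.2363]
0.333 [ 0.76 -3.7 ] [0.5444 0.2412]
0.444 [ 1.28 -4.85] [0.5565 0.2448]
0.5 [ 1.59 -5.41] [0.5628 0.2461]
0.555 [ 1.92 -5.94] [0.569  0.2471]
0.6 [ 2.22 -6.36] [0.5741 0.2476]
0.65 [ 2.57 -6.81] [0.5798 0.2479]
```

>>> arm_command(
  deltas=[
    [0, 0, 0.056, 0.04, -0.63, 0, 1],
    [0, 0, 0.111, 0.12, -1.26, 0, 1],
    [0, 0, 0.222, 0.37, -2.5, 0, 1],
    [0, 0, 0.333, 0.76, -3.7, 0, 1],
    [0, 0, 0.444, 1.28, -4.85, 0, 1],
    [0, 0, 0.5, 1.59, -5.41, 0, 1],
    [0, 0, 0.555, 1.92, -5.94, 0, 1],
    [0, 0, 0.555, 1.92, -5.94, 0, 1],
  ],
)

```text
time_s: 4.9
tcp_pos: [0.5684, 0.2471, 0.1002]
ee_rot: [[0.16, -0.987, -0.001], [-0.987, -0.16, 0.0], [-0.001, 0.001, -1.0]]
wrist_force: [-2.4, 5.1, 1.1]
gripper_width: 0.245
gripper_force: 30.0
```

```bash
python3 - <<'E'
from h import *
s=sense();print(s["tcp_pos"],s["gripper_width"],s["wrist_force"],s["joints"].round(1))
C={n:capture(n) for n in("scene","top")}
a=[np.clip(cv2.resize(np.array(C[n]["pixels"])[y:y+150,x:x+200],(400,300),interpolation=cv2.INTER_CUBIC)*1.5,0,255).astype(np.uint8) for n,x,y in(("scene",100,190),("top",75,120))]
cv2.imwrite("pics/swung.png",np.hstack(a))
for n in C:
    for r in red(C[n]): print(n,r) if r[0][1]>90 else 0
E
```

```text
[0.56841938 0.24709686 0.10021523] 0.24459238952276524 [-2.4379189   5.1453465   1.07631003] [ 38.4  28.9 -10.4  -0.1 -50.7 -29.2]
scene ([0, 161, 97, 71, 1282], [47.2, 196.4])
scene ([309, 170, 10, 17, 136], [313.2, 177.6])
scene ([168, 278, 11, 26, 221], [172.7, 291.2])
top ([215, 113, 16, 11, 82], [222.9, 118.1])
top ([310, 235, 10, 9, 74], [314.7, 238.8])
top ([6, 245, 25, 38, 643], [18.7, 266.5])
```

View pics/swung.png

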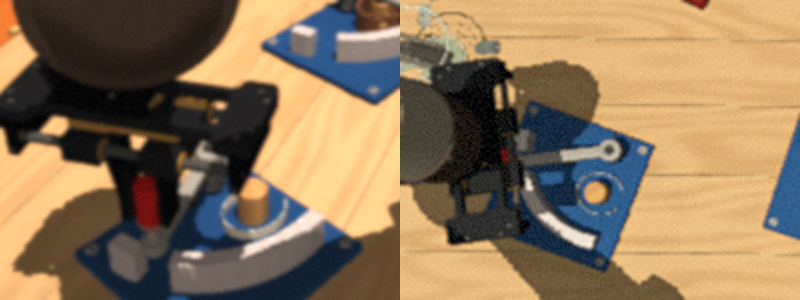

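The steel arm now points at the gap: knob at (147,205) in the left pane, between the white block and the rail's end. Pushing down part way first.

>>> arm_command(
  deltas=[
    [0, 0, 0, 0, 0, 0.1, 1],
    [0, 0, 0, 0, 0, 0.2, 1],
    [0, 0, 0, 0, 0, 0.35, 1],
    [0, 0, 0, 0, 0, 0.5, 1],
    [0, 0, 0, 0, 0, 0.65, 1],
    [0, 0, 0, 0, 0, 0.8, 1],
    [0, 0, 0, 0, 0, 0.8, 1],
  ],
)

```text
time_s: 5.58
tcp_pos: [0.5676, 0.247, 0.0927]
ee_rot: [[0.162, -0.987, -0.001], [-0.987, -0.162, 0.001], [-0.001, 0.001, -1.0]]
wrist_force: [-2.9, 3.4, 0.5]
gripper_width: 0.246
gripper_force: 30.0
```

```bash
python3 - <<'E'
from h import *
s=sense();print(s["tcp_pos"],s["gripper_width"],s["wrist_force"])
c=capture("scene")
for r in red(c): print(r, ray(c,*r[1],.086)) if r[0][1]>240 else 0
E
```

```text
[0.56761975 0.24700203 0.09266768] 0.2461193626167229 [-2.85426771  3.42168062  0.54085123]
([169, 283, 11, 25, 216], [173.8, 295.4]) [0.56916866 0.24868315 0.086     ]
```

The knob followed with no resistance, so the pin is in the gap. Pushing the rest of the way, slightly past 18 mm.

>>> arm_command(
  deltas=[
    [0, 0, 0, 0, 0, 0.15, 1],
    [0, 0, 0, 0, 0, 0.3, 1],
    [0, 0, 0, 0, 0, 0.5, 1],
    [0, 0, 0, 0, 0, 0.7, 1],
    [0, 0, 0, 0, 0, 0.9, 1],
    [0, 0, 0, 0, 0, 1.05, 1],
    [0, 0, 0, 0, 0, 1.15, 1],
    [0, 0, 0, 0, 0, 1.15, 1],
  ],
)

```text
time_s: 6.3
tcp_pos: [0.5684, 0.2472, 0.0826]
ee_rot: [[0.163, -0.987, 0.001], [-0.987, -0.163, 0.001], [-0.001, -0.001, -1.0]]
wrist_force: [-3.7, 3.3, 5.0]
gripper_width: 0.244
gripper_force: 30.0
```

```bash
python3 - <<'E'
from h import *
s=sense();print(s["tcp_pos"],s["gripper_width"],s["wrist_force"])
c=capture("scene")
for r in red(c): print(r, ray(c,*r[1],.076)) if r[0][1]>240 else 0
print(proj(c,[.568,.247,.076])-proj(c,[.568,.247,.094]))
E
```

```text
[0.56840158 0.24717168 0.08264833] 0.24396880067562254 [-3.68629656  3.27113416  5.00127581]
([169, 289, 11, 24, 205], [174.0, 300.4]) [0.56957312 0.24920252 0.076     ]
[1.08385949 8.78405523]
```

At the bottom: the image shows 9.2 px of travel against 8.8 expected for 18 mm, and the force is rising. Releasing.

>>> arm_command(
  deltas=[
    [0, 0, 0, 0, 0, 0, 0.2],
    [0, 0, 0, 0, 0, 0, 0],
    [0, 0, 0, 0, 0, 0, -0.3],
    [0, 0, 0, 0, 0, 0, -1],
    [0, 0, 0, 0, 0, 0, -1],
    [0, 0, 0, 0, 0, 0, -1],
    [0, 0, 0, 0, 0, 0, -1],
    [0, 0, 0, 0, 0, 0, -1],
  ],
)

```text
time_s: 7.02
tcp_pos: [0.5691, 0.2468, 0.0811]
ee_rot: [[0.158, -0.987, 0.0], [-0.987, -0.158, 0.0], [-0.0, -0.0, -1.0]]
wrist_force: [-0.3, -0.8, -0.1]
gripper_width: 0.767
gripper_force: 0.0
```

>>> arm_command(
  deltas=[
    [0, 0, 0, 0, 0, 0, -1],
    [0, 0, 0, 0, 0, 0, -1],
    [0, 0, 0, 0, 0, 0, -1],
    [0, 0, 0, 0, 0, 0, -1],
    [0, 0, 0, 0, 0, 0, -1],
    [0, 0, 0, 0, 0, 0, -1],
    [0, 0, 0, 0, 0, 0, -1],
    [0, 0, 0, 0, 0, 0, -1],
  ],
)

```text
time_s: 7.68
tcp_pos: [0.5688, 0.2468, 0.0813]
ee_rot: [[0.158, -0.987, 0.0], [-0.987, -0.158, 0.0], [-0.0, -0.0, -1.0]]
wrist_force: [-0.2, 0.2, 0.0]
gripper_width: 0.998
gripper_force: 0.0
```

```bash
python3 - <<'E'
from h import *
s=sense();print(s["tcp_pos"],s["gripper_width"],s["wrist_force"])
c=capture("scene")
for r in red(c): print(r, ray(c,*r[1],.076)) if r[0][1]>240 else 0
E
```

```text
[0.56881471 0.24677468 0.08125547] 0.9983122438538605 [-0.20463911  0.24044519  0.03218972]
([172, 288, 16, 26, 305], [180.2, 299.8]) [0.56149819 0.24427972 0.076     ]
```

The knob settled 8 mm back against the gap's edge (about 1.03 rad) and is still down. Retreating upward.

>>> arm_command(
  deltas=[
    [0, 0, 0, 0, 0, -1, -1],
    [0, 0, 0, 0, 0, -3, -1],
    [0, 0, 0, 0, 0, -6, -1],
    [0, 0, 0, 0, 0, -10, -1],
    [0, 0, 0, 0, 0, -14, -1],
    [0, 0, 0, 0, 0, -16, -1],
    [0, 0, 0, 0, 0, -16, -1],
    [0, 0, 0, 0, 0, -16, -1],
  ],
)

```text
time_s: 8.4
tcp_pos: [0.5691, 0.2471, 0.2437]
ee_rot: [[0.158, -0.987, 0.003], [-0.987, -0.158, 0.003], [-0.002, -0.004, -1.0]]
wrist_force: [-0.9, -0.8, -0.1]
gripper_width: 1.002
gripper_force: 0.0
```

```bash
python3 - <<'E'
from h import *
s=sense();print(s["tcp_pos"],s["wrist_force"])
C={n:capture(n) for n in("scene","top")};c=C["scene"]
for n in C:
    for r in red(C[n]): print(n,r,ray(C[n],*r[1],.076)) if r[0][1]>165 else 0
H=np.array([.583,.134])
for z in(.076,.094):
    p=[r for r in red(c) if r[0][1]>240][0]; q=ray(c,*p[1],z)[:2]-H; print(z,"r",np.hypot(*q),"ang",np.radians(161)-np.arctan2(q[1],q[0]))
a=[np.clip(cv2.resize(np.array(C[n]["pixels"])[y:y+150,x:x+200],(400,300),interpolation=cv2.INTER_CUBIC)*1.5,0,255).astype(np.uint8) for n,x,y in(("scene",130,190),("top",75,120))]
cv2.imwrite("pics/end.png",np.hstack(a))
E
```

```text
[0.56912398 0.24712784 0.24369817] [-0.93579737 -0.79014979 -0.10543744]
scene ([0, 171, 94, 61, 1097], [40.2, 200.7]) [1.00460017 0.10886033 0.076     ]
scene ([309, 170, 10, 17, 138], [313.2, 177.6]) [ 0.48999784 -0.23551016  0.076     ]
scene ([134, 221, 19, 17, 240], [142.9, 228.6]) [0.73358083 0.10762182 0.076     ]
scene ([172, 288, 15, 26, 306], [179.8, 299.7]) [0.56218239 0.2443425  0.076     ]
top ([123, 198, 9, 9, 67], [127.2, 201.7]) [0.56355185 0.25376254 0.076     ]
top ([0, 205, 34, 78, 2183], [15.2, 243.0]) [0.4626158  0.51218618 0.076     ]
top ([310, 234, 10, 10, 76], [314.7, 238.7]) [ 0.48021878 -0.19686297  0.076     ]
0.076 r 0.11228909587248982 ang 1.0527119850277356
0.094 r 0.1297802711472815 ang 0.9868854203827306
```

View pics/end.png

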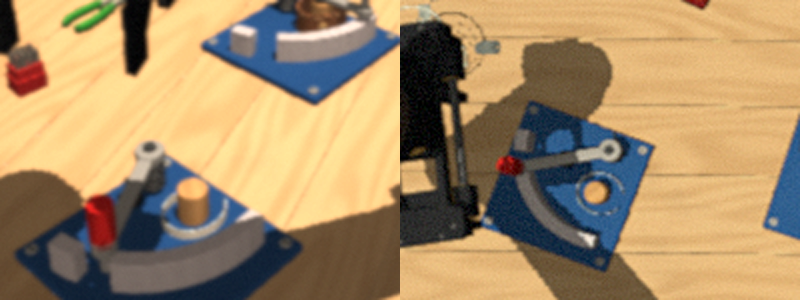

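The knob at (100,222) in the left pane is down in the gap and the arm stands open by itself at about 1.03–1.05 rad. Its height fits 76 mm (r = 112 mm). The leather keeper's knob has not moved (313,178). The gripper is clear, so I hand in.

```bash
python3 -c "
from station import *
print(finish_job())"
```

```text
the job is handed in; nothing more can be done
None
```

I handed the job in: by my last camera measurement the silver bracelet's keeper stands latched open by itself at about 1.03–1.05 rad with its knob fully down in the gap, the leather keeper has not moved, and the gripper is clear; the hand-in returned no verdict.

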